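Load a slumping mould with its glass blank and lift it level for the kiln

TASK

Take the long blue glass blank from the light pad and lay it gently on the rim of the long ceramic slumping mould, in line with it and centred so that it is borne on the rim all round, and let go of it. Then grip the mould itself by its long sides, lift it straight up about 10 cm clear of the firebrick with the glass lying loose on it, and hold it there level and still for two seconds, never tipping it; finish while still holding it in the air. Leave the round mould, the jar, the brush and the pliers where they are.

Things in the scene. Friction and masses are not known exactly. Their poses are not given: they have to be found in the camera images.
- blank_mid (a point): Centre (half-way up) of the glass blank: a loose flat bar of fused glass, deep blue with a pale clear lower layer, 150 long (its x) x 54 wide (its y) x 9 thick (its z), about 0.18 kg, lying flat on the light pad. Grip it low across its 54 width, but with the fingertips not below its underside: on the mould, the rim reaches 6 out beyond it on either side.
- blank: The same glass blank; origin at the centre of its underside, axes as above.
- mould_mid (a point): Centre (half-way up, 25 above its underside) of the long slumping mould: a loose off-white ceramic block 162 long (its x) x 66 wide (its y) x 50 high (its z), 0.4 to 0.65 kg, centre of mass within 5 of this point, plain upright sides over a 5 high foot that is inset 4. It starts upright on the firebrick, up to 0.1 rad out of line with it. A grip of about 45 N holds it well; much harder ones make it tremble.
- mould: The same mould; origin at the centre of its underside. In its top is a 20 deep rounded channel, 138 x 42 at the mouth, leaving a flat rim 12 wide all round, 50 above this origin. The blank centred on it overlaps the rim by 6 and stops 6 short of the outer edge on every side; its centre is then 54.5 above this origin (29.5 above point mould_mid).
- brick_top (a point): Centre of the top face of the firebrick on which the mould stands: a pale yellow block 230 (x) x 114 (y) x 32 high, fixed to the bench; this point is 32 above the bench.
- brick: The same firebrick; origin at the centre of its underside.
- pad_top (a point): Centre of the top face of the LED light pad on which the blank lies: a white slab 240 (x) x 180 (y) x 8 high, fixed to the bench; this point is 8 above the bench.
- light_pad: The same light pad; origin at the centre of its underside.
- round_mould_mid (a point): Centre (half-way up) of a round bowl-shaped ceramic mould, 104 across at the top, 36 high; standing loose beyond the work; to be left alone.
- round_mould: The same round mould; origin at the centre of its underside.
- wash_jar_mid (a point): Centre (half-way up) of a closed jar with a white cap, 68 across, 85 high; standing loose beyond the work; to be left alone.
- wash_jar: The same jar; origin at the centre of its underside.
- brush: A flat wooden hake brush lying on the bench at one side, about 200 long (its x) x 61 wide x 10 high; origin on its underside near the middle of its length; to be left alone.
- pliers: Running pliers lying on the bench at the other side, about 190 long (its x) x 60 wide x 14 high; origin on the underside near the joint; to be left alone.
There are look-alikes about, which are no part of the job. What is shaped like the round_mould but green or orange is not meant.

How it is judged (in metres and radians):
On the way, in this order (a step that is already met when the one before it is completed fails the run):
1. the glass blank lies flat, centred and in line on the mould's rim, released, while the mould stands on the firebrick (x of blank_mid in the frame of mould_mid between -0.008 and 0.008 m and y of blank_mid in the frame of mould_mid between -0.006 and 0.006 m and z of blank_mid in the frame of mould_mid between 0.0265 and 0.0325 m and angle between the x axis of blank_mid and the x axis of mould_mid, either way round below 0.1 rad and angle between the z axis of blank_mid and the z axis of mould_mid, either way round below 0.04 rad and contact force between the fingers and blank below 0.3 N and contact force between mould and brick above 1 N and angle between mould_mid's own z axis and vertical below 0.05 rad and linear speed of blank below 0.02 m/s), for 0.2 s.
2. the mould is held in the fingers, clear of the firebrick, level and still, with the glass lying loose on its rim (x of blank_mid in the frame of mould_mid between -0.008 and 0.008 m and y of blank_mid in the frame of mould_mid between -0.006 and 0.006 m and z of blank_mid in the frame of mould_mid between 0.0265 and 0.0325 m and angle between the x axis of blank_mid and the x axis of mould_mid, either way round below 0.1 rad and angle between the z axis of blank_mid and the z axis of mould_mid, either way round below 0.04 rad and contact force between the fingers and blank below 0.3 N and z of mould_mid in the frame of brick_top between 0.085 and 0.185 m and angle between mould_mid's own z axis and vertical below 0.07 rad and linear speed of mould below 0.03 m/s and angular speed of mould below 0.2 rad/s and contact force between the fingers and mould above 5 N and contact force between mould and brick below 0.1 N and contact force between mould and light_pad below 0.1 N and contact force between blank and mould above 0.5 N and contact force between mould and round_mould below 0.1 N and contact force between mould and wash_jar below 0.1 N and contact force between mould and brush below 0.1 N and contact force between mould and pliers below 0.1 N), for 1 s.
At the end, for the whole second after the job is handed in: Mould held in the fingers, underside 60 to 160 mm over the brick's top, touching nothing else, tilt under 0.07 rad, under 0.03 m/s and 0.2 rad/s; glass flat on the rim, untouched by fingers, centre within 8 mm along and 6 mm across the mould's, in line within 0.1 rad (all of step 2); the arm keeps its last pose, push and grip.
It fails at once if the mould is tipped more than 0.17 rad (angle between mould_mid's own z axis and vertical above 0.17 rad).
It fails at once if the glass is dropped (falls free faster than 0.4 m/s) (linear speed of blank above 0.4 m/s and contact force between the fingers and blank below 0.05 N and contact force between the fingers and mould below 0.05 N).
It fails at once if the round mould, jar, brush or pliers is moved more than 20 mm (distance of any of round_mould_mid, wash_jar_mid, brush, pliers from where it was at the start of the episode above 0.02 m).
It also fails if it takes over 64 s, if anything falls off the work surface, if the arm or the gripper's body presses on something with over 40 N, if the wrist force passes 120 N, or if a joint passes its speed limit or range.

ROBOT

A 6-joint arm with a two-finger parallel gripper is mounted at the origin on the work surface. World frame = base frame: x ahead of the robot, y to its left, z up, the work surface at z = 0. Lengths are in mm, angles in rad, forces in N, time in s.
With the tool pointing down it reaches from about 300 to 875 mm from the base axis. Payload 4.2 kg.
Tool frame: the origin (TCP) lies midway between the tips of the shut fingers; the grasp point (between the pads) lies 19 mm behind it; z points along the fingers, y is the line along which they close (so a half turn about z gives the same grasp; the last joint's range is limited). The gripper opens to 85 mm and grips with 20 to 120 N. Pads are 22 mm wide; open, the fingers measure 114 mm over their backs; the gripper's body (76 mm by 85 mm) begins 54 mm behind the grasp point. The pads swing forward as they close: fully open they stand 13 mm farther back than shut.
Start: joints at [1.137, 0.32, 1.565, -0, 1.257, -0.02], TCP at [231.206, 526.484, 231.338] pointing down, gripper open.
Joint ranges: [-3.11, 3.11], [-0.84, 2.01], [0.21, 2.61], [-1.34, 4.49], [0.05, 2.63], [-2.56, 2.56]. Speed limits (rad/s): [2.57, 2.57, 3.14, 3.14, 3.14, 3.14].

INTERFACE

Orientations are given as a unit quaternion [w, x, y, z].
In Python, from cell import env, telemetry, eyes gives the robot as it stands. Calls block until the motion is done:
- env.goto(position, orientation): joint-space move of the TCP to a pose.
- env.move_linear(position, rot=None, v=150): straight line of the TCP; rot=None keeps the orientation; v is the mean speed in mm/s.
- env.movej(angles): joint-space move.
- env.grip(opening, grip_force=None): finger opening in mm; grip_force is the grip in N (None keeps the last); returns when the fingers have stopped.
- env.wait(seconds).
- env.inverse_kinematics(position, orientation): joint angles nearest the present ones, or None.
- telemetry.get_state(): the state.
- eyes.grab_frame(name): name is "scene" or "top" or "wrist"; returns a dict with "pixels" (420x560x3 uint8, red, green, blue), "mtx" (3x3 intrinsics, pixels), "R" (3x3) and "t" (3): a world point X has camera coordinates R X + t. Camera axes: x right, y down, z forward; pixel columns grow to the right and rows downward; lengths in mm; the calibration is good to about 2 mm. A picture is of the moment at which its call begins. There is no depth.
A pose or a line that the arm cannot do raises env.IKError and nothing moves.
- env.job_done(): hands the job in; it is judged then, once.
The state is a dict: "time_s": time; "joint_pos": joint angles; "joint_velocities": joint speeds; "tau": joint torques, N m; "ee_pos": TCP position; "eef_rot": TCP orientation; "force": force on the tool from outside, world axes, zero at the start; "moment": the same for the moment, N m; "gripper_width": finger opening in mm; "gripper_force": force on a finger pad.
Only numpy, scipy, OpenCV 4.12 (cv2) and the standard library are available. Lean on these libraries where they do the work, as an engineer would, in place of code of your own. Each camera call takes 0.05 s, during which the arm holds its last target. There are 200 camera calls.

## Working session

There is one attempt and no reset: what is moved stays moved. The work goes in short steps, each a Python script; the robot and the scene stay as the last script left them, time stands still between calls to the robot, and variables do not carry over. Pictures are saved under pics/ and viewed, at most 10 in all, crops included, and the job is handed in when it is done.

```bash
mkdir -p pics
cat > h.py <<'E'
from cell import env, telemetry, eyes
import numpy as np, cv2, pickle
def shot(n,tag):
    f=eyes.grab_frame(n); f={k:np.array(f[k]) for k in("pixels","mtx","R","t")}
    pickle.dump(f,open(f'pics/{tag}.pkl','wb')); cv2.imwrite(f'pics/{tag}.png',f['pixels'][:,:,::-1]); return f
def load(tag): return pickle.load(open(f'pics/{tag}.pkl','rb'))
def back(f,uv,z):
    uv=np.atleast_2d(uv).astype(float); d=np.c_[uv,np.ones(len(uv))]@np.linalg.inv(f['mtx']).T@f['R']
    c=-f['R'].T@f['t']; s=(z-c[2])/d[:,2]; return (c+s[:,None]*d)[:,:2]
def proj(f,X):
    p=(np.atleast_2d(X)@f['R'].T+f['t'])@f['mtx'].T; return p[:,:2]/p[:,2:]
E
python3 - <<'E'
from h import *
for n in("top","scene"):
    f=shot(n,n+"0"); print(n,f['mtx'][0,0],-f['R'].T@f['t'])
s=telemetry.get_state(); print(s)
E
```

```text
top 449.01245621705317 [ 337.04902046    9.15888937 1237.60472009]
scene 385.18833121284285 [1142.51264439 -609.74883887  758.14092856]
{'time_s': 0.1, 'joint_pos': array([ 1.13696720e+00,  3.20239815e-01,  1.56553990e+00,  5.41401297e-05,
        1.25736060e+00, -1.99856139e-02]), 'joint_velocities': array([-3.14374058e-04, -2.09782282e-03, -5.80391046e-03,  4.51665911e-04,
        1.05475005e-03, -6.82053562e-05]), 'tau': array([ 6.69211545e-05, -4.16404223e+01, -2.34705037e+01, -4.31173851e-05,
        4.86208402e-03,  9.36135564e-06]), 'ee_pos': array([231.03206601, 526.10255698, 230.56616179]), 'eef_rot': array([-1.99169828e-04,  2.05456424e-01,  9.78665958e-01, -7.48203230e-04]), 'force': array([ 0.08532414, -0.96167842,  0.24989329]), 'moment': array([-0.0272505 , -0.06834609, -0.03698211]), 'gripper_force': 0.0, 'gripper_width': 85.21749485668089}
```

View pics/top0.png

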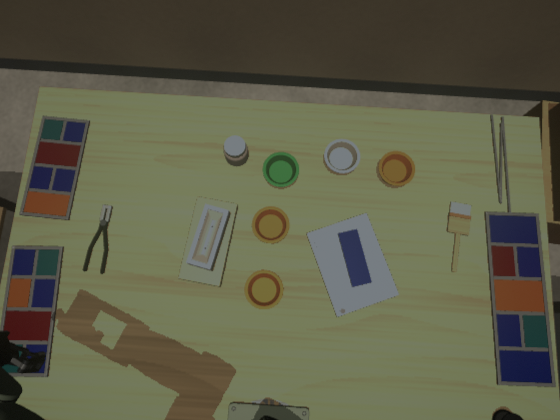

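View pics/scene0.png

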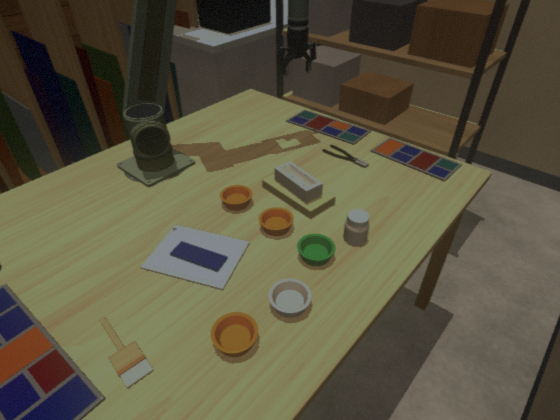

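The top view shows the mould at about (209,237) on the brick and the blank at about (355,258) on the pad. An orange bowl sits between them at (264,289). I'll get rough positions from this, then look closer with the wrist camera.

```bash
cat >> h.py <<'E'
def q(yaw): # tool down, tool x at angle yaw in world (z down), tool y (closing) at yaw-90deg
    return np.array([0,np.cos(yaw/2),np.sin(yaw/2),0])
def best(p,yaw):
    c=[]
    for k in(-1,0,1):
        j=env.inverse_kinematics(p,q(yaw+k*np.pi))
        if j is not None: c.append((abs(j[5]),yaw+k*np.pi))
    return min(c)[1]
E
python3 - <<'E'
from h import *
f=load('top0')
bl=back(f,[[355,258]],17)[0]; ax=np.diff(back(f,[[349,231],[361,285]],17),axis=0)[0]
mo=back(f,[[209,237]],82)[0]; am=np.diff(back(f,[[220,207],[198,268]],82),axis=0)[0]
print(bl,ax,mo,am)
for n,p,a in(("b",bl,ax),("m",mo,am)):
    yaw=np.arctan2(a[1],a[0]); P=[p[0]-20,p[1],330]
    y=best(P,yaw); env.goto(P,q(y)); env.wait(.3)
    g=shot("wrist","w"+n); s=telemetry.get_state(); print(n,y,s['ee_pos'],s['joint_pos'][5],s['time_s'],-g['R'].T@g['t'],g['mtx'][0,0])
a=cv2.imread('pics/wb.png');b=cv2.imread('pics/wm.png')
E
```

```text
[ 490.04575033 -207.47569701] [-144.90482743  -36.01831848] [512.09935633 184.33692819] [-163.22732982   41.63434734]
b -6.039557362327855 [ 470.13100255 -207.28798501  329.9720696 ] 0.8891180667836864 3.1917 [ 537.15169644 -189.1196266   471.40332652] 343.21474406084985
m 2.8918482217294863 [492.23118038 183.99703815 330.03739916] -0.9844222945282083 5.1833 [425.23522522 202.45271359 471.45618903] 343.21474406084985
```

View pics/wb.png

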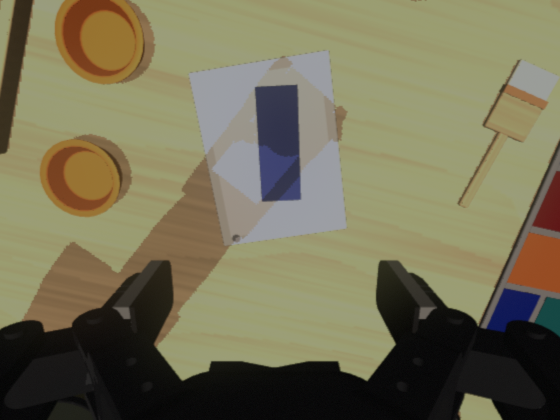

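View pics/wm.png

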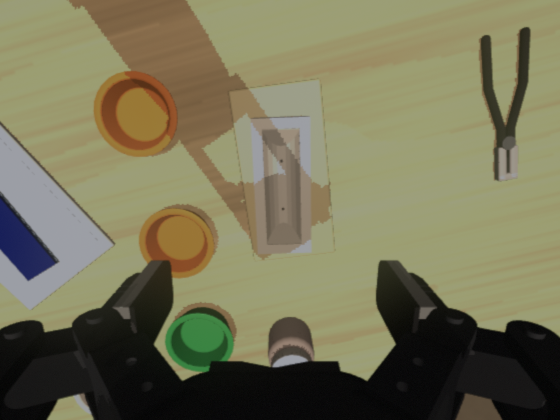

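Wrist views: the blank's corners are near (256,86), (297,85), (300,199) and (262,201). The mould's top lies at roughly x 253–311, y 117–253. I'll enlarge the mould and segment the blank by colour.

Run:
```python
from h import *
m=cv2.imread('pics/wm.png')[70:270,225:345]
g=cv2.imread('pics/wb.png')[70:220,235:325]
A=cv2.resize(m,None,fx=3,fy=3,interpolation=cv2.INTER_CUBIC); A=np.clip(A*1.3,0,255).astype(np.uint8)
B=cv2.resize(g,None,fx=4,fy=4,interpolation=cv2.INTER_CUBIC)
c=np.zeros((600,740,3),np.uint8); c[:,:360]=A; c[:,370:370+360]=B
cv2.imwrite('pics/crop1.png',c)
f=load('wb'); p=f['pixels'].astype(int)
k=((p[:,:,2]>p[:,:,0]*1.4)&(p[:,:,2]>p[:,:,1]*1.3)).astype(np.uint8); k[:80]=0;k[205:]=0;k[:,:245]=0;k[:,310:]=0
cn=max(cv2.findContours(k,0,1)[0],key=cv2.contourArea)
w=back(f,cn[:,0,:],17).astype(np.float32)
print(cn[:,0].min(0),cn[:,0].max(0),cv2.minAreaRect(w))
```

```text
[257  87] [299 199] ((492.06610107421875, -205.5299530029297), (146.31382751464844, 51.78544616699219), 17.14129066467285)
```

View pics/crop1.png

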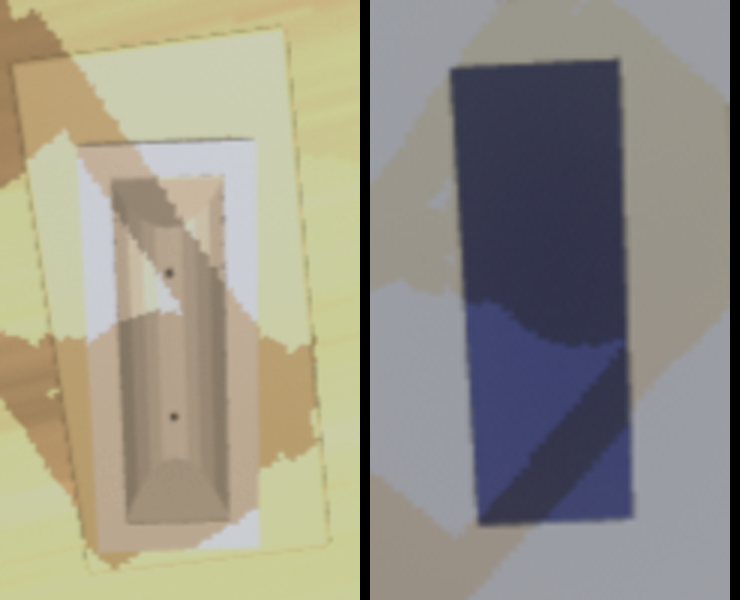

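The crop shows the mould rim's outer corners at (78,143), (256,140), (260,547) and (97,550), and channel holes at (169,273) and (174,417). The blank measures cleanly.

Run:
```python
from h import *
f=load('wm'); 
F=lambda a:(np.array(a,float)+.5)/3-.5+[225,70]
def show(n,c,z):
    w=back(f,F(c),z); print(n,w.mean(0).round(1),'L',np.linalg.norm(w[0]-w[3]).round(1),np.linalg.norm(w[1]-w[2]).round(1),'W',np.linalg.norm(w[0]-w[1]).round(1),np.linalg.norm(w[2]-w[3]).round(1),
     'yaw',[np.degrees(np.arctan2(*(v)[::-1])).round(2) for v in (w[3]-w[0],w[2]-w[1])])
show('rim',[[78,143],[256,140],[259,547],[97,550]],82)
show('mouth',[[111,179],[223,176],[230,521],[127,522]],82)
show('brick',[[12,66],[286,29],[329,541],[90,573]],32)
h=back(f,F([[169,273],[174,417]]),62); print(h,h.mean(0),np.degrees(np.arctan2(*(h[1]-h[0])[::-1])))
g=load('wb')
c=np.array([[451,69],[618,60],[633,518],[479,524]],float)
f=g;F=lambda a:(np.array(a,float)+.5-[370,0])/4-.5+[235,70]
show('blank',c,17)
```

```text
rim [514.5 189.4] L 161.4 161.2 W 65.2 66.3 yaw [np.float64(-12.65), np.float64(-12.28)]
mouth [515.  189.4] L 136.3 136.9 W 41.4 41.8 yaw [np.float64(-12.18), np.float64(-12.03)]
brick [511.1 195. ] L 225.7 223.7 W 111.5 111.5 yaw [np.float64(-7.18), np.float64(-7.19)]
[[485.74360115 195.49441072]
 [544.28909558 182.99444627]] [515.01634837 189.24442849] -12.052177744211276
blank [ 492.7 -205.9] L 147.8 148.4 W 52.4 52.8 yaw [np.float64(-163.15), np.float64(-162.99)]
```

Sizes agree to within about 1%, and the mould is 5° out of line with the brick, which is inside the stated limit. I'll take both views again with the wrist turned half round, so the camera bias cancels.

Run:
```python
from h import *
for n,p,y in(("m",[512,184],2.8918-np.pi),("b",[490,-207.5],-6.0396+np.pi)):
    # other half turn
    P=[p[0]+(0 if n=='b' else -20),p[1],330]
    env.goto(P,q(y)); env.wait(.3); g=shot("wrist","w"+n+"2"); s=telemetry.get_state(); print(n,s['ee_pos'],s['joint_pos'][5],s['time_s'])
f=load('wb2'); p=f['pixels'].astype(int)
k=((p[:,:,2]>p[:,:,0]*1.4)&(p[:,:,2]>p[:,:,1]*1.3)).astype(np.uint8)
c0=proj(f,[492,-206,17])[0]; m=np.zeros_like(k); cv2.circle(m,tuple(int(v) for v in c0),85,1,-1); k*=m
cn=max(cv2.findContours(k,0,1)[0],key=cv2.contourArea)
print(c0,cv2.minAreaRect(back(f,cn[:,0,:],17).astype(np.float32)))
f=load('wm2'); c0=proj(f,[514.8,189.3,82])[0].astype(int); o=c0-[60,100]; print('origin',o)
m=cv2.imread('pics/wm2.png')[o[1]:o[1]+200,o[0]:o[0]+120]
A=cv2.resize(m,None,fx=3,fy=3,interpolation=cv2.INTER_CUBIC)
cv2.imwrite('pics/crop2.png',np.clip(A*1.3,0,255).astype(np.uint8))
```

```text
m [492.0000122  183.99837622 329.99158651] 2.156553350013406 8.1833
b [ 490.01561243 -207.45751524  330.01779105] -2.236523922944221 12.1833
[273.68156868 163.70965   ] ((480.6473693847656, -209.3179931640625), (123.7643814086914, 52.193119049072266), 16.751575469970703)
origin [205  52]
```

View pics/crop2.png

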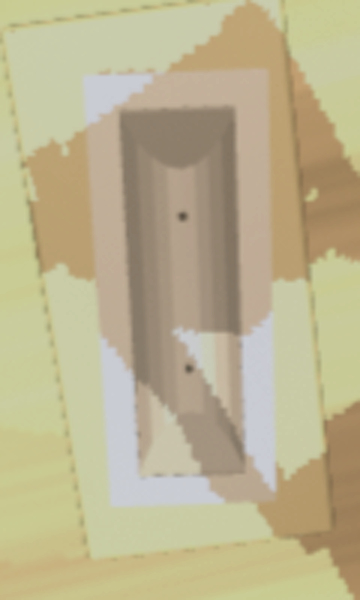

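In the turned view, the mould corners are at (85,73), (268,69), (276,498) and (109,507), the mouth runs from (121,109) to (244,473), and the holes are at (182,216) and (189,369). The blank mask was cut short, so I'll loosen the threshold.

Run:
```python
from h import *
f=load('wm2'); o=[205,52]
F=lambda a:(np.array(a,float)+.5)/3-.5+o
def show(n,c,z):
    w=back(f,F(c),z); print(n,w.mean(0).round(1),'L',np.linalg.norm(w[0]-w[3]).round(1),np.linalg.norm(w[1]-w[2]).round(1),'W',np.linalg.norm(w[0]-w[1]).round(1),
     'yaw',[np.degrees(np.arctan2(*(v)[::-1])).round(2) for v in (w[3]-w[0],w[2]-w[1])])
show('rim',[[85,73],[268,69],[276,499],[109,507]],82)
show('mouth',[[121,109],[235,106],[244,473],[138,475]],82)
h=back(f,F([[182,216],[189,369]]),62); print(h.mean(0),np.degrees(np.arctan2(*(h[1]-h[0])[::-1])))
for t in('wb','wb2'):
  f=load(t); p=f['pixels'].astype(int); c0=proj(f,[492,-206,17])[0]
  for r in(1.1,1.2,1.3):
    k=((p[:,:,2]>p[:,:,0]*r)&(p.sum(2)<300)).astype(np.uint8)
    m=np.zeros_like(k); cv2.circle(m,tuple(int(v) for v in c0),85,1,-1)
    cn=max(cv2.findContours(k*m,0,1)[0],key=cv2.contourArea)
    print(t,r,cv2.minAreaRect(back(f,cn[:,0,:],17).astype(np.float32)))
f=load('wb2'); o=(c0-[60,100]).astype(int).clip(0); print(o)
cv2.imwrite('pics/crop3.png',cv2.resize(f['pixels'][o[1]:o[1]+200,o[0]:o[0]+120,::-1],None,fx=3,fy=3,interpolation=cv2.INTER_CUBIC))
```

```text
rim [515.3 188.7] L 162.4 160.4 W 65.0 yaw [np.float64(167.21), np.float64(167.75)]
mouth [515.2 188.8] L 136.9 137.2 W 40.9 yaw [np.float64(167.19), np.float64(167.59)]
[515.02351157 188.95808764] 167.99582941425805
wb 1.1 ((492.76861572265625, -205.46182250976562), (148.20263671875, 52.80406188964844), 16.785917282104492)
wb 1.2 ((492.52630615234375, -205.56488037109375), (147.6970672607422, 52.410980224609375), 16.68410301208496)
wb 1.3 ((492.56793212890625, -205.54396057128906), (147.06320190429688, 51.972450256347656), 16.794233322143555)
wb2 1.1 ((491.9197998046875, -205.91702270507812), (147.81448364257812, 52.38287353515625), 16.863073348999023)
wb2 1.2 ((491.71875, -205.97796630859375), (147.39434814453125, 52.38287353515625), 16.863073348999023)
wb2 1.3 ((491.19091796875, -206.1380157470703), (146.29104614257812, 52.38286590576172), 16.86310386657715)
[213  63]
```

Both views agree to within about 1 mm. That gives the blank at (492.3, −205.8) with yaw 16.9°, and the mould at (515.0, 189.1) with yaw −12.3°. Next I'll pick the blank with a guarded descent.

Run:
```python
from h import *
y=best([492.3,-205.8,60],np.radians(16.9)); print('yaw',y)
env.goto([492.3,-205.8,70],q(y)); env.grip(66,25); env.wait(.2)
env.move_linear([492.3,-205.8,18],v=80); env.wait(.2)
f0=telemetry.get_state()['force'][2]; z=18
while z>-6:
    z-=1; env.move_linear([492.3,-205.8,z],v=20)
    s=telemetry.get_state(); 
    if abs(s['force'][2]-f0)>3: break
print('touch',z,s['ee_pos'],s['force'],f0,s['gripper_width'],s['time_s'])
env.move_linear([492.3,-205.8,z+4],v=20)
s=telemetry.get_state(); print(s['ee_pos'],s['force'],s['time_s'])
```

```text
yaw 0.29496064358704166
touch 1 [ 492.46916443 -205.87681858    1.44676472] [-0.62784862  0.66550889  4.38310144] -0.5267455440597243 66.01394246527299 20.5833
[ 492.33271474 -205.81644877    4.95833955] [-1.1066686  -0.10420478  0.33117099] 20.9333
```

Run:
```python
from h import *
env.grip(48,25); env.wait(.3); s=telemetry.get_state(); print(s['gripper_width'],s['gripper_force'],s['force'],s['ee_pos'])
p=[492.3,-205.8]
env.move_linear(p+[40],v=50); env.move_linear(p+[180],v=150); env.wait(.2)
s=telemetry.get_state(); print(s['gripper_width'],s['gripper_force'],s['force'],s['time_s'])
M=[515.0,189.1]; y=best(M+[180],np.radians(-12.3)); print(y)
env.goto(M+[180],q(y)); env.wait(.3); shot('wrist','wg'); 
s=telemetry.get_state(); print(s['ee_pos'],s['joint_pos'][5],s['gripper_width'],s['time_s'])
```

```text
53.16452846311475 26.779211461544037 [ 0.44768996 -0.7726688   3.14219417] [ 492.47840711 -205.99992831    5.13202432]
53.21665667866748 26.6124165058136 [-0.95626055  0.47249641 -1.28878321] 23.625
-3.3562681515850956
[515.11883478 188.7495124  180.01885085] -1.0251203377254716 53.19508487912809 25.625
```

View pics/wg.png

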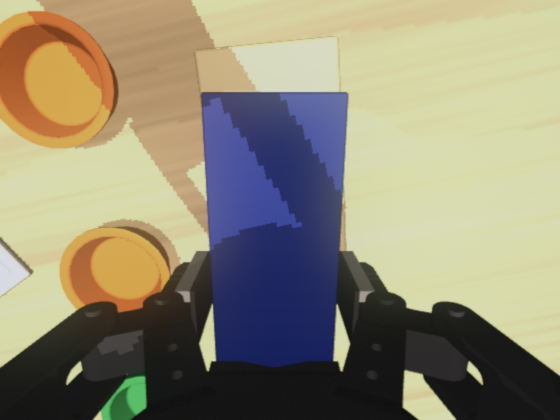

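The blank is held level and in line: its near edge runs from (203,93) to (347,93), between the pads. I'll check its offset along the grip, then lower it with a force guard.

Run:
```python
from h import *
f=load('wg'); e=back(f,[[202.5,93],[348,93]],192); m=e.mean(0); T=np.array([515.12,188.75]); print(e,np.linalg.norm(e[0]-e[1]),np.linalg.norm(m-T),
 np.degrees(np.arctan2(*(T-m)[::-1])))
M=[515.0,189.1]
env.move_linear(M+[95],v=80); env.move_linear(M+[82],v=40); env.wait(.3)
f0=telemetry.get_state()['force'][2]; z=82
while z>75:
    z-=.5; env.move_linear(M+[z],v=15); s=telemetry.get_state()
    if s['force'][2]-f0>2: break
print(z,s['ee_pos'],s['force'],f0,s['time_s'])
```

```text
[[436.96026864 180.86789149]
 [448.11269625 231.86524668]] 52.2025562385514 74.69076600363269 -13.642326197894661
78.5 [515.08552531 189.14720463  79.12891632] [-1.66402263 -0.88863688  5.53640321] -1.7942831975290545 29.3667
```

Contact came at the expected height. Now I'll release, back off and look.

Run:
```python
from h import *
M=[515.0,189.1]
env.grip(58,20); env.wait(.2); env.grip(66); env.wait(.2)
print(telemetry.get_state()['force'])
env.move_linear(M+[95],v=40); env.move_linear(M+[200],v=150); env.grip(85)
P=[480,196.7,300]; env.move_linear(P,v=150); env.wait(.2)
shot('wrist','wp'); s=telemetry.get_state(); print(s['time_s'],s['gripper_width'])
f=load('wp'); c0=proj(f,[515,189.1,91])[0]; o=(c0-[75,100]).astype(int).clip(0); print(o)
cv2.imwrite('pics/crop4.png',np.clip(cv2.resize(f['pixels'][o[1]:o[1]+200,o[0]:o[0]+150,::-1],None,fx=3,fy=3,interpolation=cv2.INTER_CUBIC)*1.3,0,255).astype(np.uint8))
```

```text
[ 0.48935116  0.22387674 -1.17220912]
33.0917 84.57635821891671
[198 111]
```

View pics/crop4.png

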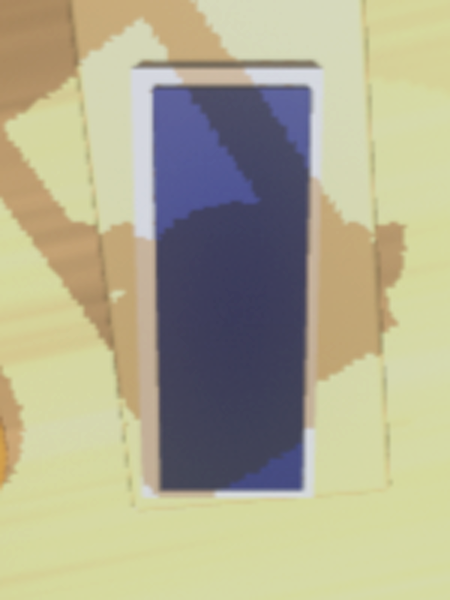

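The blank lies on the rim with white margin all round. Rim corners are at (132,68), (322,67), (313,495) and (145,497); blank corners are at (152,86), (311,86), (303,490) and (160,492).

Run:
```python
from h import *
f=load('wp'); F=lambda a:(np.array(a,float)+.5)/3-.5+[198,111]
r=back(f,F([[132,68],[322,67],[313,495],[145,497]]),82); b=back(f,F([[152,86],[311,86],[303,490],[160,492]]),91)
ax=lambda w:(w[2]+w[3]-w[0]-w[1])/2
for w in(r,b): a=ax(w); print(w.mean(0),np.linalg.norm(a),np.linalg.norm(w[0]-w[1]),np.degrees(np.arctan2(a[1],a[0])))
a=ax(r)/np.linalg.norm(ax(r)); d=b.mean(0)-r.mean(0); print('along',d@a,'across',d@[-a[1],a[0]])
```

```text
[514.59935813 189.613429  ] 161.3298197431819 64.882949169465 -12.062236452858835
[514.25626309 190.96071111] 149.1485408678377 53.185884926491546 -12.268309226577818
along -0.6170669208679417 across 1.2458377489237602
```

The glass is 0.6 mm off along and 1.2 mm off across, with 0.2° of angle, so it is well placed. Now I'll grip and lift the mould.

Run:
```python
from h import *
M=[514.8,189.2]; y=best(M+[150],np.radians(-12.2)); 
env.goto(M+[180],q(y)); env.move_linear(M+[100],v=100); env.move_linear(M+[37],v=60); env.wait(.2)
s=telemetry.get_state(); print(s['ee_pos'],s['force'],s['gripper_width'],s['time_s'])
env.grip(70,20); env.grip(60,20); env.wait(.2); env.grip(60,45); env.wait(.5)
s=telemetry.get_state(); print(s['ee_pos'],s['force'],s['gripper_width'],s['gripper_force'],s['time_s'])
env.move_linear(M+[45],v=10); env.wait(.3)
s=telemetry.get_state(); print(s['ee_pos'],s['force'],s['moment'],s['gripper_width'],s['gripper_force'],s['time_s'])
env.move_linear(M+[139],v=35); env.wait(2.5)
s=telemetry.get_state(); print(s['ee_pos'],s['force'],s['moment'],s['gripper_width'],s['gripper_force'],np.abs(s['joint_velocities']).max(),s['time_s'])
a=shot('wrist','we')['pixels'][:,:,::-1]; b=shot('scene','se')
c=proj(b,[515,189,150])[0].astype(int); p=b['pixels'][c[1]-70:c[1]+70,c[0]-70:c[0]+70,::-1]
o=np.zeros((420,800,3),np.uint8); o[:,:380]=a[:,90:470]; o[:,380:]=cv2.resize(p,(420,420),interpolation=cv2.INTER_CUBIC); cv2.imwrite('pics/end.png',o)
```

```text
[514.97022271 189.28560181  37.35068783] [ 0.73589274 -0.00201721 -0.56026943] 85.27315406696233 36.0083
[514.60299172 188.55801682  37.30963836] [-1.09408521 -4.87132598  5.64253875] 65.87574179467619 50.99498748779297 37.4417
[514.76794229 189.1992453   44.97194252] [ 0.31278471  1.04952372 -7.74300984] [-0.0138725  -0.00957881  0.01388877] 65.5626402963297 51.56623184680939 38.6917
[514.79281597 189.19486135 138.99227019] [-0.45881448 -0.45971553 -6.53656813] [ 0.02313831 -0.00109426  0.0271173 ] 65.5304054083949 51.56675398349762 0.0023621892114719448 44.025
```

View pics/end.png

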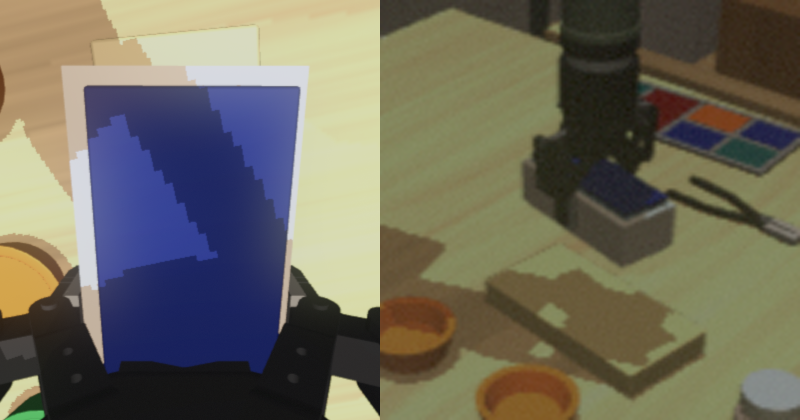

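The end view shows the mould hanging level over the brick, with the glass on its rim about 1.7 mm off across and the fingers clear of it. I'm handing in.

```bash
python3 -c "
from h import *
print(env.job_done(), telemetry.get_state()['time_s'])"
```

```text
the job is handed in; nothing more can be done
the job is handed in; nothing more can be done
```

The job is handed in, but no verdict came back: the glass lies loose on the mould's rim, about 1.7 mm off centre across by the last picture, and the arm was holding the mould level and still about 10 cm above the firebrick, with 44 s of the 64 s used.

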